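# Put the slide rack into the free drying unit

## Robot

A 6-joint arm with a two-finger parallel gripper is mounted at the origin on the work surface. World frame = base frame: x ahead of the robot, y to its left, z up, the work surface at z = 0. Lengths are in m, angles in rad, forces in N, time in s.
With the tool pointing down it reaches from about 0.325 to 0.775 m from the base axis. Payload 5.5 kg.
Tool frame: the origin (TCP) lies on the centre line of the jaws, within the pads' length; the fingertips stand 11 mm ahead of it and the grasp point (between the pads) lies 8 mm behind it; z points along the fingers, y is the line along which they close (so a half turn about z gives the same grasp; the last joint's range is limited). The gripper opens to 88 mm and grips with 3 to 60 N. Pads are 20 mm wide; open, the fingers measure 115 mm over their backs; the gripper's body (75 mm by 178 mm) begins 61 mm behind the grasp point.
Start: joints at [-0.057, 0.091, 1.231, -0, 1.82, -0.057], TCP at [0.6, -0, 0.234] pointing down, gripper open.
Joint ranges: [-2.87, 2.87], [-0.86, 2.18], [0.17, 2.46], [-1.51, 4.65], [0.06, 2.69], [-2.65, 2.65]. Speed limits (rad/s): [2.57, 2.57, 3.01, 3.14, 3.14, 3.14].

## Interface

Orientations are given as a 3x3 rotation matrix whose columns are the frame's x, y, z axes.
In Python, from cell import * gives the robot as it stands.
- The arm moves only by the tool arm_command, never from a script. Its argument "deltas" is a list of rows, each a list of 3 entries, a list of its own where there are three numbers: the opening, from -1 (shut) to 1 (fully open), then the shift along the tool's x, y, z in m, then the turn about the tool's z in degrees. In form: [[gripper, [dx, dy, dz], spin], ...]. A call has 1 to 12 rows; each row is the pose to reach, as a shift and turn from the pose commanded when the call began, along the tool's axes at that moment; what a row does not reach only later rows make up. A row lasts 1/8 s, in which the tool goes at most 62.5 mm and 10.7 degrees, less where a joint would pass 70% of its speed; a pose out of reach is approached as far as the arm can. A call with a gripper value outside its range is refused whole. The fingers move at their own pace and stop on an object; "squeeze" is the grip in N (left out, the last holds). Time passes only in rows, so rows that repeat a pose let the fingers close. It gives the time, the measured TCP pose, the force, the opening and the grip force at its end, in the units of the state.
- get_state(): the state, without advancing time (a new reading comes with each control period).
- snapshot(name): name is "scene" or "side" or "wrist"; returns the picture (480x640x3 uint8, red, green, blue); there is no depth.
- calibration(name): a dict with "fx", "fy", "cx", "cy" (pixels), "T" (4x4, takes a point from camera to world coordinates); the wrist camera has in their place "tool_from_camera" (4x4, takes a point from camera to tool coordinates, whose origin is the TCP and whose axes are the flange's). Camera axes: x right, y down, z forward; pixel columns grow to the right and rows downward; lengths in m; the calibration is good to about 2 mm. The wrist camera is an equidistant fisheye: a pixel r from the principal point sees the ray r / f radians off the axis. A picture is of the moment at which its call begins: read the wrist's pose just before it. calibration takes no time and is no camera call.
- sign_off(): hands the job in; it is judged then, once.
The state is a dict: "time_s": time; "joint_pos": joint angles; "dq": joint speeds; "effort": joint torques, N m; "eef_pos": TCP position; "orientation": TCP orientation; "wrist_force": force on the tool from outside, world axes, zero at the start; "wrist_torque": the same for the moment, N m; "opening": opening from 0.0 (shut) to 1.0 (fully open); "grasp_force": force on a finger pad.
Only numpy, scipy, OpenCV 4.12 (cv2) and the standard library are available. Lean on these libraries where they do the work, as an engineer would, in place of code of your own. Each camera call takes 0.05 s, during which the arm holds its last target. There are 200 camera calls.

## Task

Lift the clear cover off the black slide rack and set it upright and centred on the yellow mat, then put the rack into the empty drying unit: basket standing flat on the unit's floor, wholly inside behind the blue sill, with its grip post at the open front facing the robot. The rack holds glass slides, so keep it close to upright all the way and set it down gently, and leave the other rack, the bottle, the carton and the red box where they are.

Things in the scene. Friction and masses are not known exactly. Their poses are not given: they have to be found in the camera images.
- cover: Clear plastic dust cover, a box open below with blue edges, 146 (x) x 96 (y) x 108 mm high, walls 3 mm; it stands loose over the black rack on the steel base plate. On its top a blue grip bar 60 (x) x 14 (y) mm from 108 to 152 mm high. Origin: centre of the underside, z up. About 0.22 kg.
- cover_grip (a point): Point to grip on the cover's blue bar: 134 mm above the cover's underside, over its centre; close the fingers across y.
- rack: Black slide rack, 0.16 kg, under the cover at the start, post nearer the robot. Basket 90 (x) x 70 (y) x 45 mm high; grip post 16 (x) x 12 (y) mm, centred at x = -70 mm, from 25 to 95 mm above the underside, joined to the basket by a bar 28 to 40 mm high. Origin: centre of the basket's underside (6 mm above the bench at the start), x from post to basket, z up.
- rack_post (a point): Point to grip on the black rack's post: x = -70 mm, y = 0, 75 mm above the rack's underside; close the fingers across y.
- base: Steel base plate 160 x 110 x 6 mm fixed on the bench, on which the black rack and its cover start. Origin: centre of the underside.
- mat: Yellow mat 170 (x) x 120 (y) x 3 mm, fixed on the bench, where the cover goes (cover's long side along the mat's). Origin: centre of the underside.
- bay_free: The EMPTY one of two identical white drying units, fixed side by side (140 mm apart) on a low plate, open to front and back. 130 (x) x 114 (y) x 174 mm high; its top part, 106 to 174 mm, is a solid blower head, flush with the front. Origin: centre of the underside (6 mm above the bench), x from open front to back; front plane at x = -65 mm.
- bay_in (a point): Centre of the empty unit's floor (6 mm above the unit's origin), where the basket goes. Bay: 104 mm wide, 100 mm high. Blue sill at x = -65 to -60 mm, 6 mm above the floor; back stop from x = 60 mm, 12 mm above the floor. The basket has 30 mm of play in x between them; the post then stands in front of the unit or just in its mouth.
- bay_full: The OCCUPIED drying unit, same as the empty one, with the green rack in it.
- rack2: Bystander: green slide rack, same shape and origin as the black one, standing in the occupied unit, post to the front.
- bottle: Bystander: amber bottle with black cap, 80 mm diameter, 190 mm high. Origin: centre of the underside.
- carton: Bystander: cardboard carton with blue band, 100 (x) x 70 (y) x 75 mm high. Origin: centre of the underside.
- redbox: Bystander: flat red box 55 (x) x 80 (y) x 25 mm high, lying in front of the drying units. Origin: centre of the underside.
Mind the look-alikes: they are no part of the job. Leave any pink or purple look-alike of the cover alone. Of the things shaped like the mat, the yellow one is meant.

How it is judged:
On the way:
1. the cover stands upright on the yellow mat, let go (horizontal distance between cover and mat below 0.05 m and angle between cover's own z axis and vertical below 0.08 rad and z of cover in the frame of mat between -0.002 and 0.008 m and linear speed of cover below 0.02 m/s and contact force between the fingers and cover below 0.1 N), for 0.2 s.
At the end, for the whole second after the job is handed in: Cover upright (0.08 rad), at rest on the mat, centres within 50 mm; black rack at rest, level (0.06 rad), on the empty unit's floor between sill and stop (origin within 18 mm of the unit's along x, 20 mm along y, 0.35 rad in yaw), post at the open front (horizontal distance between cover and mat below 0.05 m and angle between cover's own z axis and vertical below 0.08 rad and z of cover in the frame of mat between -0.002 and 0.008 m and x of rack in the frame of bay_free between -0.018 and 0.018 m and y of rack in the frame of bay_free between -0.02 and 0.02 m and z of rack in the frame of bay_free between 0.002 and 0.01 m and x of rack_post in the frame of bay_free below -0.045 m and angle between the x axis of rack and the x axis of bay_free, either way round below 0.35 rad and angle between rack's own z axis and vertical below 0.06 rad and linear speed of each of cover, rack below 0.02 m/s); the robot touches nothing.
It fails at once if the black rack is dropped: it falls free of the fingers faster than 0.45 m/s (about 1 cm) (contact force between the fingers and rack below 0.3 N and linear speed of rack above 0.45 m/s).
It fails at once if the black rack is tipped more than 0.6 rad from upright (angle between rack's own z axis and vertical above 0.6 rad).
It fails at once if the black rack is knocked or pressed hard (over 60 N) against a drying unit (contact force between rack and bay_free above 60 N or contact force between rack and bay_full above 60 N).
It fails at once if the green rack, bottle, carton or red box is shifted by more than 20 mm or tipped over 0.2 rad (distance of any of rack2, bottle, carton, redbox from where it was at the start of the episode above 0.02 m or angle between any of rack2, bottle, carton, redbox's own z axis and vertical above 0.2 rad).
It also fails if it takes over 61 s, if anything falls off the work surface, if the arm or the gripper's body presses on something with over 40 N, if the wrist force passes 120 N, or if a joint passes its speed limit or range.

## Working session

There is one attempt and no reset: what is moved stays moved. The work goes in short steps, Python scripts to look and compute and a tool call to move; the robot and the scene stay as the last step left them, time stands still between calls to the robot, and variables do not carry over. Pictures are saved under pics/ and viewed, at most 10 in all, crops included, and the job is handed in when it is done.

Besides the shell and the picture viewer there is one more tool, called after ">>>" as name(argument=value, ...), one argument or row to a line, values as JSON. arm_command: Moves the arm, as the interface text tells. Its arguments: {"type":"object","properties":{"deltas":{"type":"array","items":{"type":"array"}},"squeeze":{"type":"number"}},"required":["deltas"]}

```bash
mkdir -p pics; python3 - <<'E'
from cell import *
import cv2,numpy as np
np.set_printoptions(precision=4,suppress=True)
for n in("scene","side"):
    cv2.imwrite(f"pics/{n}0.png",snapshot(n)[:,:,::-1]); c=calibration(n); print(n,c)
print(calibration("wrist"));print(get_state())
E
```

```text
scene {'fx': 623.790798375543, 'fy': 623.790798375543, 'cx': 327.2095144518238, 'cy': 240.04682799295716, 'T': array([[-0.3304, -0.8903,  0.3134,  0.092 ],
       [-0.9438,  0.3134, -0.1049,  0.1142],
       [-0.0048, -0.3305, -0.9438,  1.3537],
       [ 0.    ,  0.    ,  0.    ,  1.    ]])}
side {'fx': 580.2826233540645, 'fy': 580.2826233540645, 'cx': 319.3917339031877, 'cy': 235.41350226155149, 'T': array([[ 0.9748, -0.1649,  0.1503,  0.2572],
       [-0.2228, -0.7547,  0.6171, -0.9459],
       [ 0.0117, -0.635 , -0.7724,  1.2577],
       [ 0.    ,  0.    ,  0.    ,  1.    ]])}
{'fx': 371.64829954431775, 'fy': 371.64829954431775, 'cx': 322.1475363389197, 'cy': 239.2833548313696, 'tool_from_camera': array([[-0.0005, -0.9588, -0.2839,  0.0779],
       [ 1.    , -0.0007,  0.0006, -0.0009],
       [-0.0008, -0.2839,  0.9588, -0.1505],
       [ 0.    ,  0.    ,  0.    ,  1.    ]])}
{'time_s': 0.1, 'joint_pos': array([-0.0567,  0.0918,  1.2318,  0.    ,  1.8198, -0.0567]), 'dq': array([ 0.0003, -0.0004, -0.0014, -0.0012, -0.0003,  0.001 ]), 'effort': array([  0.0025, -44.7854, -40.7573,   0.0699,   0.0283,  -0.0001]), 'eef_pos': array([0.5997, 0.    , 0.2326]), 'orientation': array([[ 0.    ,  1.    , -0.0018],
       [ 1.    , -0.    ,  0.0001],
       [ 0.0001, -0.0018, -1.    ]]), 'wrist_force': array([-0.048 , -0.3156,  0.119 ]), 'wrist_torque': array([0.0049, 0.0061, 0.0221]), 'grasp_force': 0.0, 'opening': 1.0019216552303263}
```

View pics/scene0.png

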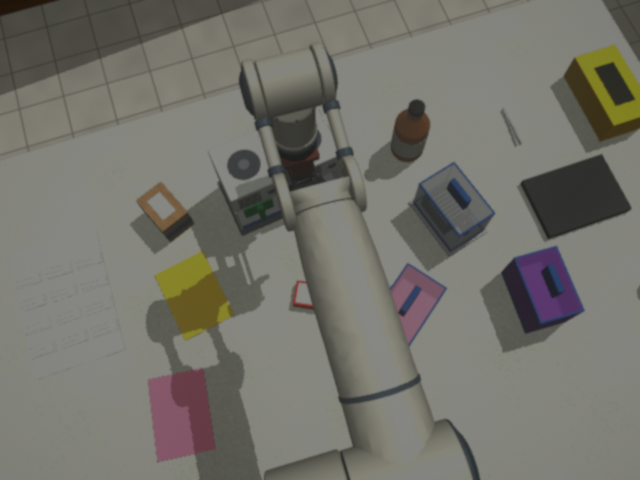

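View pics/side0.png

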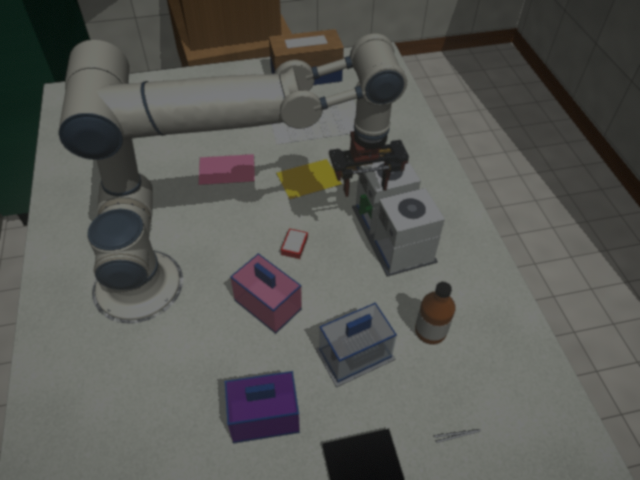

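The candidates for the cover are the clear box with blue edges at scene (455,205) / side (358,340), the pink box at scene (412,300) / side (266,290), and the purple box at scene (543,290) / side (262,405). Only the clear one fits, since the rack stands inside it on a plate. For the mat, the yellow sheet is at scene (195,295), and the pink sheet at (181,415) is the look-alike. I'll check these in enlarged crops.

```bash
python3 - <<'E'
import cv2,numpy as np
def panel(n,x,y,w,h,s):
    p=cv2.resize(cv2.imread(f"pics/{n}0.png")[y:y+h,x:x+w],None,fx=s,fy=s,interpolation=cv2.INTER_CUBIC)
    p=cv2.convertScaleAbs(p,alpha=1.3)
    for v in range(-(-x//10)*10,x+w,10):
        cv2.line(p,((v-x)*s,0),((v-x)*s,6),(0,0,255),1)
        if v%20==0: cv2.putText(p,str(v),((v-x)*s,16),0,.35,(0,0,255),1)
    for v in range(-(-y//10)*10,y+h,10):
        cv2.line(p,(0,(v-y)*s),(6,(v-y)*s),(0,0,255),1)
        if v%20==0: cv2.putText(p,str(v),(8,(v-y)*s+4),0,.35,(0,0,255),1)
    return p
cv2.imwrite("pics/a.png",np.hstack([panel("scene",405,155,100,100,4),panel("side",310,290,100,100,4)]))
cv2.imwrite("pics/b.png",np.hstack([panel("scene",150,240,100,145,4),panel("side",350,135,100,145,4)]))
E
```

```text
(no output)
```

View pics/a.png

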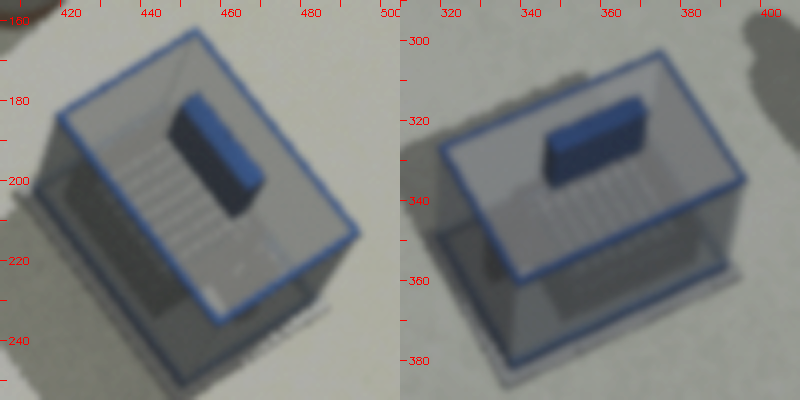

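View pics/b.png

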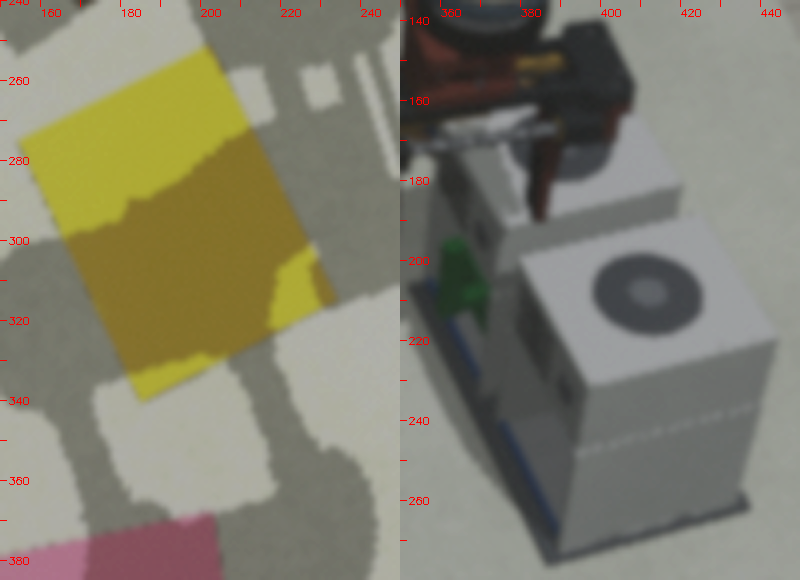

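The crops confirm it. The cover is clear with a blue bar and the black rack inside, with top corners at scene (420,184), (454,162), (494,213), (460,235). The mat is yellow. The near unit in the side view is empty, and the far one holds the green rack.

```bash
cat >h.py <<'E'
from cell import *
import cv2,numpy as np
from scipy.optimize import least_squares
np.set_printoptions(precision=4,suppress=True)
C={n:calibration(n) for n in("scene","side")}
def proj(n,P):
    c=C[n];q=(np.asarray(P)-c["T"][:3,3])@c["T"][:3,:3]
    return np.c_[c["fx"]*q[:,0]/q[:,2]+c["cx"],c["fy"]*q[:,1]/q[:,2]+c["cy"]]
def ray(n,u,v,z):
    c=C[n];d=c["T"][:3,:3]@[(u-c["cx"])/c["fx"],(v-c["cy"])/c["fy"],1];o=c["T"][:3,3]
    return o+d*(z-o[2])/d[2]
def fit(obs,w,d,z):  # obs: list of (cam, 4 px in order around); returns x,y,yaw, best over start corner
    best=None
    loc=np.array([[-w,-d],[w,-d],[w,d],[-w,d]])/2
    for k in range(4):
      for fl in(1,-1):
        L=np.roll(loc[::fl],k,0)
        p0=np.mean([ray(n,*p,z) for n,P in obs for p in P],0)
        for a0 in(-1,0,1):
          def f(q):
            c,s=np.cos(q[2]),np.sin(q[2]);W=np.c_[L@[[c,s],[-s,c]]+q[:2],np.full(4,z)]
            return np.concatenate([(proj(n,W)-P).ravel() for n,P in obs])
          r=least_squares(f,[p0[0],p0[1],a0])
          if abs(r.x[2])<1.6 and(best is None or r.cost<best.cost-1e-6):best=r
    return best.x,np.abs(best.fun).max()
E
python3 - <<'E'
from h import *
cs=[(420,183.75),(454,162.5),(494.5,213.5),(460,235.5)];cd=[(320.5,327),(375.5,303),(396.25,335),(340,360.75)]
print("cover sc",fit([("scene",cs)],.146,.096,.114));print("cover sd",fit([("side",cd)],.146,.096,.114))
print("mat",fit([("scene",[(155,276.25),(202,251.5),(234.25,316),(185.75,340.5)])],.17,.12,.003))
print("bay",fit([("side",[(380,200.5),(399.25,231.75),(444,220),(423,188)])],.13,.114,.18))
print(ray("side",458/1-100+0,330,.15),ray("scene",460,190,.158), "redbox",ray("scene",303,294,.025),"bottle",ray("scene",417,108,.19),"pinkbar",ray("scene",410,300,.158))
E
```

```text
cover sc (array([ 0.5007, -0.3186,  0.2411]), np.float64(1.0976706231867865))
cover sd (array([ 0.5033, -0.3217,  0.2419]), np.float64(0.970251710560774))
mat (array([0.5157, 0.2869, 0.164 ]), np.float64(1.1694154425110241))
bay (array([ 0.7109, -0.0523,  0.1405]), np.float64(1.5709355532211475))
[ 0.4954 -0.3392  0.15  ] [ 0.5014 -0.3167  0.158 ] redbox [0.4326 0.058  0.025 ] bottle [ 0.6965 -0.2944  0.19  ] pinkbar [ 0.3173 -0.1308  0.158 ]
```

>>> arm_command(
  deltas=[
    [1,[-0.02,-0.006,0],8],
    [1,[-0.06,-0.02,0],18],
    [1,[-0.11,-0.034,0],28],
    [1,[-0.16,-0.05,0],38],
    [1,[-0.21,-0.065,0],48],
    [1,[-0.26,-0.08,0],58],
    [1,[-0.3,-0.092,0],68],
    [1,[-0.32,-0.098,0],76.2],
    [1,[-0.32,-0.098,0],76.2],
    [1,[-0.32,-0.098,0],76.2],
  ],
)

```text
time_s: 1.35
eef_pos: [0.5022, -0.3192, 0.2333]
orientation: [[0.97, 0.242, -0.0], [0.242, -0.97, 0.001], [-0.0, -0.001, -1.0]]
wrist_force: [-0.0, -0.5, 0.3]
opening: 1.003
grasp_force: 0.0
```

```bash
python3 - <<'E'
from h import *
s=get_state();print(s["eef_pos"],s["orientation"],s["joint_pos"],s["wrist_force"])
w=snapshot("wrist");sc=snapshot("scene")
cv2.imwrite("pics/w1.png",w[:,:,::-1]);cv2.imwrite("pics/sc1.png",sc[:,:,::-1])
def p(im,x0,x1,y0,y1,w):
    return cv2.resize(im[y0:y1,x0:x1,::-1],(w,600))
cv2.imwrite("pics/c.png",np.hstack([p(w,120,520,0,480,400),p(sc,150,350,100,350,400)]))
E
```

```text
[ 0.5022 -0.3192  0.2333] [[ 0.9703  0.2417 -0.0003]
 [ 0.2417 -0.9703  0.0008]
 [-0.0001 -0.0008 -1.    ]] [-0.6236  0.0783  1.2448  0.0005  1.8192  0.7032] [-0.0042 -0.4659  0.3073]
```

View pics/c.png

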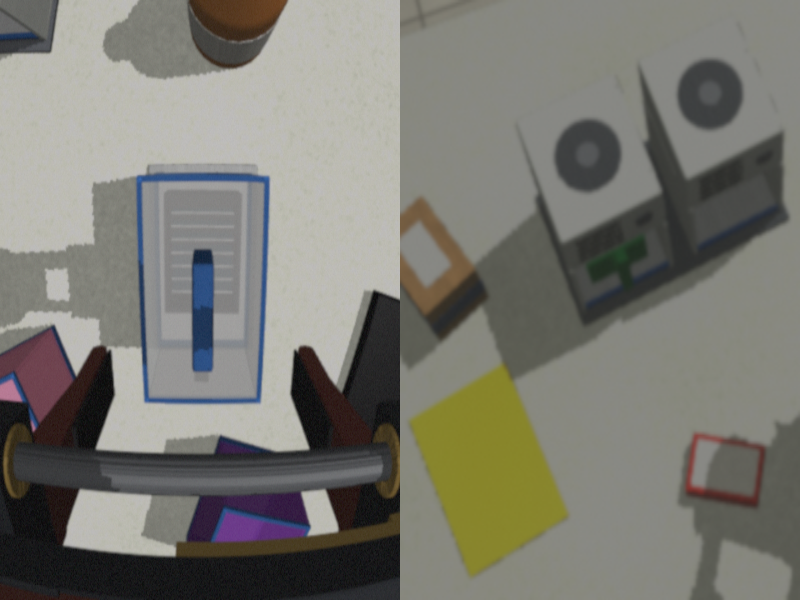

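The wrist view shows the clear cover centred and square between the fingers, with the bar at about (205,310) in the crop. The scene crop now shows the units unobstructed, and the right-hand one is empty. Next I descend and grip the bar.

>>> arm_command(
  deltas=[
    [1,[0,0,0.03],0],
    [1,[0,0,0.07],0],
    [1,[0,0,0.095],0],
    [1,[0,0,0.101],0],
    [1,[0,0,0.101],0],
    [-1,[0,0,0.101],0],
    [-1,[0,0,0.101],0],
    [-1,[0,0,0.101],0],
    [-1,[0,0,0.101],0],
    [-1,[0,0,0.101],0],
    [-1,[0,0,0.101],0],
    [-1,[0,0,0.101],0],
  ],
  squeeze=30,
)

```text
time_s: 2.95
eef_pos: [0.502, -0.32, 0.1326]
orientation: [[0.971, 0.239, -0.0], [0.239, -0.971, -0.0], [-0.0, -0.0, -1.0]]
wrist_force: [0.5, 0.2, -0.4]
opening: 0.24
grasp_force: 0.0
```

```bash
python3 - <<'E'
from h import *
b=[(270,127),(317.5,108.3),(341.5,155.4),(295,175.8)]
print(fit([("scene",b)],.13,.114,.18))
m=[(155,276.25),(202,251.5),(234.25,316),(185.75,340.5)]
sc=cv2.imread("pics/sc1.png")[230:360,140:250];h=cv2.cvtColor(sc,cv2.COLOR_BGR2HSV)
k=cv2.inRange(h,(20,120,60),(35,255,255));c=max(cv2.findContours(k,0,2)[0],key=cv2.contourArea)
bx=cv2.boxPoints(cv2.minAreaRect(c))+[140,230];M=cv2.moments(k,True);print("mat c",ray("scene",M["m10"]/M["m00"]+140,M["m01"]/M["m00"]+230,.003),fit([("scene",bx)],.17,.12,.003))
print("carton",ray("scene",160,205,.075))
E
```

```text
(array([ 0.7054, -0.047 ,  0.0998]), np.float64(2.087967725655176))
mat c [0.5161 0.2877 0.003 ] (array([0.518 , 0.2878, 0.1588]), np.float64(1.3074940765794167))
carton [0.7175 0.2948 0.075 ]
```

>>> arm_command(
  deltas=[
    [-1,[0,0,0],0],
    [-1,[0,0,0],0],
    [-1,[0,0,0],0],
    [-1,[0,0,0],0],
    [-1,[0,0,-0.01],0],
    [-1,[0,0,-0.025],0],
    [-1,[0,0,-0.05],0],
    [-1,[0,0,-0.08],0],
    [-1,[0,0,-0.11],0],
    [-1,[0,0,-0.14],0],
    [-1,[0,0,-0.155],0],
    [-1,[0,0,-0.155],0],
  ],
)

```text
time_s: 4.45
eef_pos: [0.5024, -0.3203, 0.2893]
orientation: [[0.971, 0.239, 0.002], [0.239, -0.971, -0.002], [0.002, 0.002, -1.0]]
wrist_force: [0.5, -0.5, -2.8]
opening: 0.156
grasp_force: 30.0
```

>>> arm_command(
  deltas=[
    [-1,[0.004,-0.015,0],0],
    [-1,[0.014,-0.05,0],0],
    [-1,[0.027,-0.1,0],0],
    [-1,[0.042,-0.155,0],1],
    [-1,[0.057,-0.21,0],1],
    [-1,[0.073,-0.27,0],2],
    [-1,[0.09,-0.33,0],2],
    [-1,[0.106,-0.39,0],3],
    [-1,[0.122,-0.45,0],4],
    [-1,[0.138,-0.51,0],4.5],
    [-1,[0.152,-0.56,0],4.5],
    [-1,[0.16,-0.587,0],4.5],
  ],
)

```text
time_s: 5.95
eef_pos: [0.5155, 0.2914, 0.2854]
orientation: [[0.986, 0.165, -0.003], [0.165, -0.986, -0.001], [-0.004, 0.0, -1.0]]
wrist_force: [-0.2, -0.1, -1.7]
opening: 0.158
grasp_force: 30.0
```

```bash
python3 - <<'E'
from h import *
sc=snapshot("scene");cv2.imwrite("pics/sc2.png",sc[:,:,::-1]);sd=snapshot("side");cv2.imwrite("pics/sd2.png",sd[:,:,::-1])
def panel(im,x,y,w,h,W,H):
    p=cv2.resize(im[y:y+h,x:x+w,::-1],(W,H),interpolation=cv2.INTER_CUBIC);p=cv2.convertScaleAbs(p,alpha=1.3);a,b=W/w,H/h
    for v in range(-(-x//10)*10,x+w,10):
        cv2.line(p,(int((v-x)*a),0),(int((v-x)*a),6),(0,0,255),1)
        if v%20==0: cv2.putText(p,str(v),(int((v-x)*a),16),0,.35,(0,0,255),1)
    for v in range(-(-y//10)*10,y+h,10):
        cv2.line(p,(0,int((v-y)*b)),(6,int((v-y)*b)),(0,0,255),1)
        if v%20==0: cv2.putText(p,str(v),(8,int((v-y)*b)+4),0,.35,(0,0,255),1)
    return p
cv2.imwrite("pics/d.png",np.vstack([np.hstack([panel(sc,400,150,100,75,400,300),panel(sd,310,300,100,75,400,300)]),np.hstack([panel(sc,255,100,100,75,400,300),panel(sd,360,175,100,75,400,300)])]))
s=get_state();print(s["eef_pos"],s["orientation"],s["wrist_force"],s["grasp_force"])
E
```

```text
[0.5156 0.2915 0.285 ] [[ 0.9861  0.1662 -0.0041]
 [ 0.1662 -0.9861 -0.0007]
 [-0.0042 -0.     -1.    ]] [-1.1666 -0.557  -1.8963] 29.99637007713318
```

View pics/d.png

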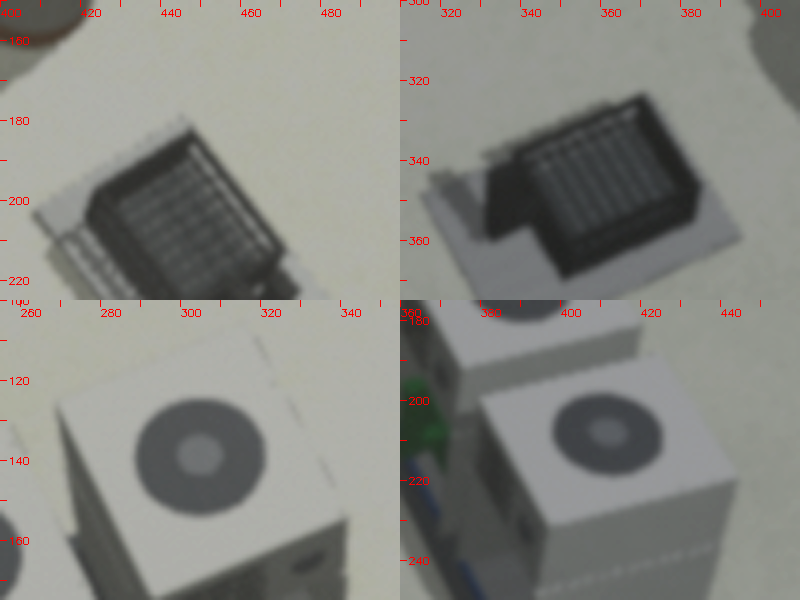

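Cover held over the mat; the view shows the rack open on its plate, at about side (360,345), upright. Next I lower the cover.

>>> arm_command(
  deltas=[
    [-1,[0.001,0.004,0.02],0],
    [-1,[0.001,0.004,0.06],0],
    [-1,[0.001,0.004,0.1],0],
    [-1,[0.001,0.004,0.13],0],
    [-1,[0.001,0.004,0.147],0],
    [-1,[0.001,0.004,0.15],0],
    [-1,[0.001,0.004,0.15],0],
    [-1,[0.001,0.004,0.15],0],
  ],
)

```text
time_s: 7.05
eef_pos: [0.5196, 0.2847, 0.1394]
orientation: [[0.987, 0.162, 0.002], [0.162, -0.987, 0.001], [0.003, -0.001, -1.0]]
wrist_force: [-0.6, 0.4, -1.9]
opening: 0.16
grasp_force: 30.0
```

```bash
python3 - <<'E'
from h import *
sc=[(293.25,174.5),(269.25,125.75),(318,107.5),(341.25,154.5)]
sd=[(396.25,232),(380,199.25),(423.75,188.75),(443.75,220)]
print(fit([("scene",sc)],.13,.114,.18),fit([("side",sd)],.13,.114,.18))
# same order? check
print([ray("scene",*p,.18)[:2] for p in sc],[ray("side",*p,.18)[:2] for p in sd])
E
```

```text
(array([ 0.7082, -0.0467,  0.0836]), np.float64(1.5723270186495029)) (array([ 0.7094, -0.0519,  0.0962]), np.float64(1.723614033180752))
[array([0.6407, 0.0026]), array([0.7663, 0.015 ]), array([ 0.7738, -0.0975]), array([ 0.6511, -0.1067])] [array([ 0.651 , -0.1141]), array([ 0.6437, -0.0017]), array([0.7649, 0.0098]), array([ 0.7775, -0.1023])]
```

>>> arm_command(
  deltas=[
    [-1,[0,0,0.004],0],
    [-1,[0,0,0.008],0],
    [-1,[0,0,0.0105],0],
    [-1,[0,0,0.0105],0],
  ],
)

```text
time_s: 7.55
eef_pos: [0.5193, 0.2847, 0.1293]
orientation: [[0.987, 0.162, 0.002], [0.162, -0.987, 0.001], [0.002, -0.001, -1.0]]
wrist_force: [-1.4, -1.1, 7.0]
opening: 0.159
grasp_force: 30.0
```

>>> arm_command(
  deltas=[
    [-0.3,[0,0,-0.001],0],
    [0,[0,0,-0.001],0],
    [1,[0,0,-0.001],0],
    [1,[0,0,-0.001],0],
    [1,[0,0,-0.001],0],
    [1,[0,0,-0.001],0],
    [1,[0,0,-0.015],0],
    [1,[0,0,-0.04],0],
    [1,[0,0,-0.08],0],
    [1,[0,0,-0.11],0],
    [1,[0,0,-0.12],0],
    [1,[0,0,-0.12],0],
  ],
)

```text
time_s: 9.05
eef_pos: [0.5192, 0.2845, 0.2477]
orientation: [[0.987, 0.162, 0.001], [0.162, -0.987, 0.001], [0.001, -0.0, -1.0]]
wrist_force: [0.3, 0.3, -0.6]
opening: 1.001
grasp_force: 0.0
```

>>> arm_command(
  deltas=[
    [1,[-0.009,0.03,0],0],
    [1,[-0.026,0.085,0],-1],
    [1,[-0.043,0.14,0],-1],
    [1,[-0.06,0.195,0],-2],
    [1,[-0.077,0.25,0],-2],
    [1,[-0.094,0.305,0],-3],
    [1,[-0.111,0.36,0],-3],
    [1,[-0.128,0.415,0],-4],
    [1,[-0.145,0.47,0],-4.5],
    [1,[-0.162,0.525,0],-4.5],
    [1,[-0.178,0.578,0],-4.5],
    [1,[-0.185,0.6,0],-4.5],
  ],
)

```text
time_s: 10.55
eef_pos: [0.4321, -0.3396, 0.2445]
orientation: [[0.972, 0.236, -0.003], [0.236, -0.972, 0.002], [-0.003, -0.003, -1.0]]
wrist_force: [0.1, 1.0, 0.1]
opening: 1.001
grasp_force: 0.0
```

>>> arm_command(
  deltas=[
    [1,[0,0,0],0],
    [1,[0,0,0],0],
  ],
)

```text
time_s: 10.8
eef_pos: [0.4338, -0.3362, 0.2468]
orientation: [[0.971, 0.24, -0.0], [0.24, -0.971, 0.001], [0.0, -0.001, -1.0]]
wrist_force: [-0.8, -0.8, -0.0]
opening: 1.001
grasp_force: 0.0
```

```bash
python3 - <<'E'
from h import *
s=get_state();w=snapshot("wrist");sd=snapshot("side")
cv2.imwrite("pics/w3.png",w[:,:,::-1]);cv2.imwrite("pics/sd3.png",sd[:,:,::-1])
np.savez("w3.npz",p=s["eef_pos"],R=s["orientation"]);print(s["eef_pos"],s["orientation"])
x,y=200,100
p=cv2.convertScaleAbs(cv2.resize(w[y:y+300,x:x+240,::-1],(480,600),interpolation=cv2.INTER_CUBIC),alpha=1.4)
for v in range(x,x+240,20):cv2.line(p,((v-x)*2,0),((v-x)*2,5),(0,0,255));cv2.putText(p,str(v),((v-x)*2,15),0,.33,(0,0,255))
for v in range(y,y+300,20):cv2.line(p,(0,(v-y)*2),(5,(v-y)*2),(0,0,255));cv2.putText(p,str(v),(6,(v-y)*2+4),0,.33,(0,0,255))
cv2.imwrite("pics/e.png",np.hstack([p,cv2.resize(sd[120:300,230:326,::-1],(320,600))]))
E
```

```text
[ 0.4338 -0.3362  0.2468] [[ 0.9708  0.2397 -0.0003]
 [ 0.2397 -0.9708  0.0011]
 [ 0.     -0.0012 -1.    ]]
```

View pics/e.png

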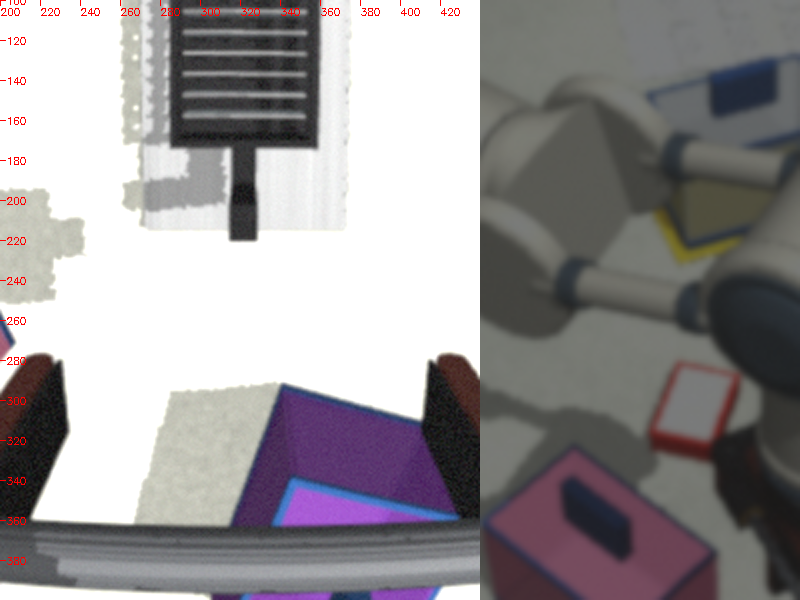

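The wrist view shows the rack aligned with the tool. The post top spans columns 314–329, with its near edge at row 220. The cover stands on the mat in the side view.

```bash
cat >>h.py <<'E'
W=calibration("wrist")
def wray(u,v,z,p,R):
    a=np.array([u-W["cx"],v-W["cy"]])/W["fx"];t=np.hypot(*a)
    d=np.r_[a/t*np.sin(t),np.cos(t)] if t>1e-9 else np.array([0,0,1.]);T=W["tool_from_camera"]
    o=p+R@T[:3,3];d=R@T[:3,:3]@d;return o+d*(z-o[2])/d[2]
E
python3 - <<'E'
from h import *
q=np.load("w3.npz");p,R=q["p"],q["R"]
for u,v,z in[(314.5,220,.101),(328.5,220,.101),(321.5,202,.101),(321.5,174,.051),(285,174,.051),(359,174,.051),(285,100,.051),(359,100,.051),(272,215,.006),(372,215,.006)]:
    P=wray(u,v,z,p,R);print(u,v,P,"tool",R.T@(P-p))
E
```

```text
314.5 220 [ 0.4382 -0.3284  0.101 ] tool [ 0.0061 -0.0064  0.1458]
328.5 220 [ 0.4409 -0.3395  0.101 ] tool [0.0061 0.0051 0.1458]
321.5 202 [ 0.4541 -0.3304  0.101 ] tool [ 0.0211 -0.0006  0.1458]
321.5 174 [ 0.4708 -0.3261  0.051 ] tool [ 0.0384 -0.0007  0.1958]
285 174 [ 0.4629 -0.2929  0.051 ] tool [ 0.0386 -0.0348  0.1958]
359 174 [ 0.4794 -0.3602  0.051 ] tool [0.0386 0.0344 0.1957]
285 100 [ 0.5304 -0.277   0.051 ] tool [ 0.108  -0.0341  0.1958]
359 100 [ 0.5467 -0.3429  0.051 ] tool [0.108  0.0337 0.1957]
272 215 [ 0.4101 -0.2857  0.006 ] tool [-0.0109 -0.0545  0.2408]
372 215 [ 0.4361 -0.391   0.006 ] tool [-0.0109  0.054   0.2407]
```

>>> arm_command(
  deltas=[
    [1,[0.008,0,0.04],0],
    [1,[0.008,0,0.09],0],
    [1,[0.008,0,0.13],0],
    [1,[0.008,0,0.145],0],
    [1,[0.008,0,0.147],0],
    [1,[0.008,0,0.147],0],
    [-1,[0.008,0,0.147],0],
    [-1,[0.008,0,0.147],0],
    [-1,[0.008,0,0.147],0],
    [-1,[0.008,0,0.147],0],
    [-1,[0.008,0,0.147],0],
    [-1,[0.008,0,0.147],0],
  ],
  squeeze=50,
)

```text
time_s: 12.4
eef_pos: [0.4411, -0.3357, 0.1]
orientation: [[0.971, 0.239, -0.0], [0.239, -0.971, 0.0], [-0.0, -0.0, -1.0]]
wrist_force: [-0.2, 0.6, 0.2]
opening: 0.361
grasp_force: 0.0
```

>>> arm_command(
  deltas=[
    [-1,[0,0,0],0],
    [-1,[0,0,0],0],
    [-1,[0,0,0],0],
    [-1,[0,0,0],0],
    [-1,[0,0,0],0],
    [-1,[0,0,0],0],
  ],
)

```text
time_s: 13.15
eef_pos: [0.4412, -0.3356, 0.1001]
orientation: [[0.971, 0.239, -0.0], [0.239, -0.971, 0.0], [-0.0, -0.0, -1.0]]
wrist_force: [-0.3, 0.5, -0.1]
opening: 0.132
grasp_force: 50.0
```

>>> arm_command(
  deltas=[
    [-1,[0,0,-0.002],0],
    [-1,[0,0,-0.005],0],
    [-1,[0,0,-0.01],0],
    [-1,[0,0,-0.015],0],
    [-1,[0,0,-0.02],0],
    [-1,[0,0,-0.025],0],
    [-1,[0,0,-0.025],0],
  ],
)

```text
time_s: 14.02
eef_pos: [0.4414, -0.3359, 0.1258]
orientation: [[0.971, 0.239, 0.001], [0.239, -0.971, -0.001], [0.001, 0.001, -1.0]]
wrist_force: [-0.5, -1.3, -2.2]
opening: 0.132
grasp_force: 50.0
```

```bash
python3 - <<'E'
from h import *
s=get_state();w=snapshot("wrist");sd=snapshot("side");sc=snapshot("scene")
np.savez("w4.npz",p=s["eef_pos"],R=s["orientation"]);print(s["eef_pos"],s["wrist_force"],s["wrist_torque"],s["grasp_force"])
cv2.imwrite("pics/w4.png",w[:,:,::-1]);cv2.imwrite("pics/sd4.png",sd[:,:,::-1]);cv2.imwrite("pics/sc4.png",sc[:,:,::-1])
x,y=230,0
p=cv2.convertScaleAbs(cv2.resize(w[y:y+300,x:x+200,::-1],(400,600),interpolation=cv2.INTER_CUBIC),alpha=1.4)
for v in range(x,x+200,20):cv2.line(p,((v-x)*2,0),((v-x)*2,5),(0,0,255));cv2.putText(p,str(v),((v-x)*2,15),0,.33,(0,0,255))
for v in range(y,y+300,20):cv2.line(p,(0,(v-y)*2),(5,(v-y)*2),(0,0,255));cv2.putText(p,str(v),(6,(v-y)*2+4),0,.33,(0,0,255))
q=cv2.resize(sd[290:390,300:400,::-1],(400,400),interpolation=cv2.INTER_CUBIC)
r=cv2.resize(sc[165:265,400:600,::-1],(400,200))
cv2.imwrite("pics/f.png",np.hstack([p,np.vstack([q,r])]))
E
```

```text
[ 0.4414 -0.3359  0.1258] [-0.529  -1.2983 -2.2475] [ 0.0687  0.1416 -0.0048] 49.983952045440674
```

View pics/f.png

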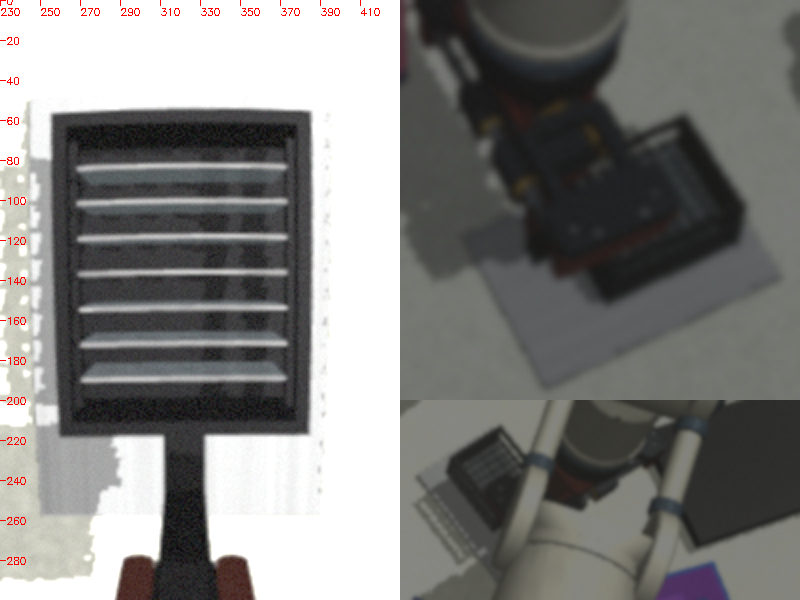

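```bash
python3 - <<'E'
from h import *
q=np.load("w4.npz");p,R=q["p"],q["R"]
for z in(.0715,.0765,.0815):
  A=[R.T@(wray(u,v,z,p,R)-p) for u,v in[(260,217),(384.5,217),(256,57),(385.5,57)]]
  print(z,"front x",A[0][0],"w",A[1][1]-A[0][1],"rear x",A[2][0],"w",A[3][1]-A[2][1],"ymid",(A[0][1]+A[1][1])/2,(A[2][1]+A[3][1])/2)
q=np.load("w4.npz")
E
```

```text
0.0715 front x 0.029870139269028383 w 0.07104740862125097 rear x 0.12040415200523437 w 0.07072891535415952 ymid -0.00013074550916664443 -0.0009241647379525167
0.0765 front x 0.031019152360236415 w 0.06931377701364065 rear x 0.11934403982235982 w 0.06900305531774867 ymid -0.00013639506034189564 -0.0009104540242032416
0.0815 front x 0.03216816545144452 w 0.0675801454060303 rear x 0.11828392763948528 w 0.0672771952813379 ymid -0.00014204461151720582 -0.0008967433104539804
```

```bash
python3 - <<'E'
from h import *
def ln(n,a,b,z):
    A,B=ray(n,*a,z),ray(n,*b,z);d=A-B;print(n,A[:2],B[:2],"yaw",np.arctan2(-d[0],d[1]))
ln("scene",(242.5,234.6),(343.5,189.6),.003);ln("side",(352.5,207.5),(387.5,276),.003)
f=lambda x,y:((x-400)/2+150,y/2.4+100)
F=[f(563,245),f(517,123),f(618,75),f(663,190)]
print(fit([("scene",F)],.13,.114,.18))
ln("scene",f(563,245),f(783,133),.18); ln("scene",f(517,123),f(735,20),.18)
# refined corner reprojection of model onto side/scene: sum of edge gradients over pose
sc=cv2.GaussianBlur(cv2.cvtColor(cv2.imread("pics/sc2.png"),6),(0,0),1.).astype(float)
sd=cv2.GaussianBlur(cv2.cvtColor(cv2.imread("pics/sd2.png"),6),(0,0),1.).astype(float)
from scipy.ndimage import map_coordinates as mc
G={n:np.hypot(cv2.Sobel(i,6,1,0),cv2.Sobel(i,6,0,1)) for n,i in(("scene",sc),("side",sd))}
t=np.linspace(-.5,.5,60);E=np.vstack([np.c_[t*.13,0*t+s*.057] for s in(-1,1)]+[np.c_[0*t+s*.065,t*.114] for s in(-1,1)])
def score(q,ns):
    c,s=np.cos(q[2]),np.sin(q[2]);P=np.c_[E@[[c,s],[-s,c]]+q[:2],np.full(len(E),.18)]
    return -sum(mc(np.sqrt(G[n]),proj(n,P)[:,::-1].T,order=1).sum() for n in ns)
from scipy.optimize import brute,fmin
for ns in(("scene",),("side",),("scene","side")):
    print(ns,brute(score,(slice(.695,.724,.002),slice(-.065,-.034,.002),slice(.03,.18,.01)),args=(ns,),finish=fmin))
E
```

```text
scene [0.6178 0.1437] [ 0.6468 -0.1139] yaw 0.11215832098070326
side [0.6191 0.1388] [ 0.6467 -0.1177] yaw 0.10699476691308066
(array([0.6938, 0.0907, 0.1001]), np.float64(1.4532972318372117))
scene [0.6239 0.1407] [ 0.6489 -0.1064] yaw 0.10082402778868482
scene [0.751  0.1537] [ 0.7722 -0.0958] yaw 0.08489497799096289
('scene',) [ 0.7103 -0.047   0.0941]
('side',) [ 0.7106 -0.0497  0.1028]
('scene', 'side') [ 0.7104 -0.0479  0.0992]
```

>>> arm_command(
  deltas=[
    [-1,[0,0,-0.01],0],
    [-1,[0.003,-0.006,-0.025],0],
    [-1,[0.013,-0.025,-0.03],1],
    [-1,[0.028,-0.053,-0.03],2],
    [-1,[0.045,-0.085,-0.03],3],
    [-1,[0.063,-0.119,-0.03],4],
    [-1,[0.081,-0.153,-0.03],5],
    [-1,[0.098,-0.185,-0.03],6],
    [-1,[0.113,-0.214,-0.03],7],
    [-1,[0.124,-0.234,-0.03],8],
    [-1,[0.129,-0.2435,-0.03],8.1],
    [-1,[0.129,-0.2435,-0.03],8.1],
  ],
)

```text
time_s: 15.68
eef_pos: [0.5086, -0.0681, 0.1558]
orientation: [[0.995, 0.101, 0.001], [0.101, -0.995, -0.0], [0.001, 0.0, -1.0]]
wrist_force: [0.3, -0.9, -2.0]
opening: 0.131
grasp_force: 50.0
```

>>> arm_command(
  deltas=[
    [-1,[0,0,0.01],0],
    [-1,[0,0,0.02],0],
    [-1,[0,0,0.02],0],
    [-1,[0,0,0.02],0],
  ],
)

```text
time_s: 16.18
eef_pos: [0.5082, -0.0687, 0.135]
orientation: [[0.995, 0.099, -0.0], [0.099, -0.995, 0.0], [-0.0, -0.0, -1.0]]
wrist_force: [0.8, 0.3, -1.3]
opening: 0.128
grasp_force: 50.0
```

```bash
python3 - <<'E'
from h import *
s=get_state();w=snapshot("wrist");p,R=s["eef_pos"],s["orientation"];print(p,R[:,0],s["wrist_force"],s["grasp_force"])
sc=snapshot("side");cv2.imwrite("pics/w5.png",w[:,:,::-1]);cv2.imwrite("pics/sd5.png",sc[:,:,::-1]);np.savez("w5.npz",p=p,R=R)
x,y=200,0
P=cv2.convertScaleAbs(cv2.resize(w[y:y+300,x:x+240,::-1],(480,600)),alpha=1.3)
for v in range(x,x+240,20):cv2.line(P,((v-x)*2,0),((v-x)*2,5),(0,0,255));cv2.putText(P,str(v),((v-x)*2,15),0,.33,(0,0,255))
for v in range(y,y+300,20):cv2.line(P,(0,(v-y)*2),(5,(v-y)*2),(0,0,255));cv2.putText(P,str(v),(6,(v-y)*2+4),0,.33,(0,0,255))
cv2.imwrite("pics/g.png",np.hstack([P,cv2.resize(sc[140:300,300:450,::-1],(320,600))]))
E
```

```text
[ 0.5082 -0.0687  0.135 ] [ 0.9951  0.0988 -0.0004] [ 0.8411  0.3087 -1.2505] 49.983848333358765
```

View pics/g.png

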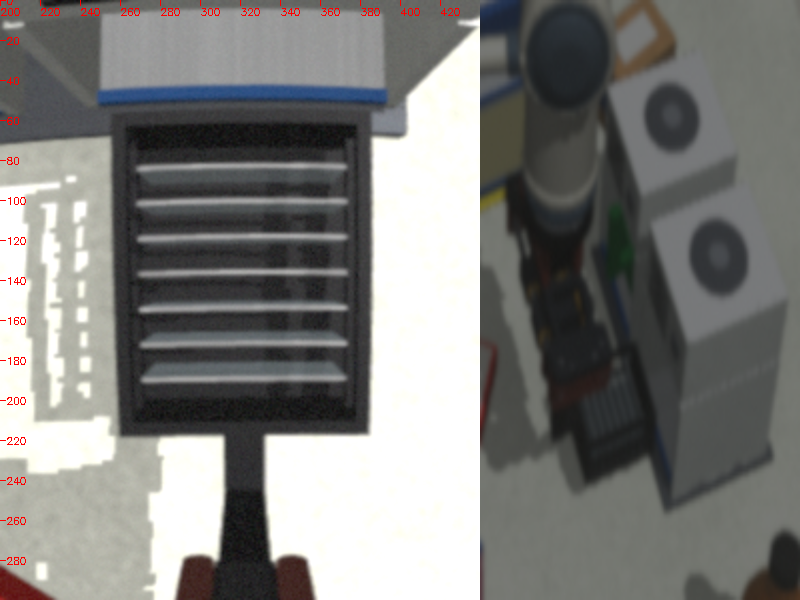

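Rack level in hand, and square to the empty unit's blue sill, whose ends are at wrist (249,50) and (393,50). I'll compute the offsets.

```bash
python3 - <<'E'
from h import *
q=np.load("w5.npz");p,R=q["p"],q["R"]
w=cv2.imread("pics/w5.png");h=cv2.cvtColor(w,cv2.COLOR_BGR2HSV);k=cv2.inRange(h,(100,130,40),(125,255,255));k[80:]=0;k[:30]=0
for c0,c1 in((252,275),(310,330),(368,391)):
    r=np.nonzero(k[:,c0:c1].sum(1)>255*(c1-c0)/2)[0];print(c0,r.min(),r.max())
cols=np.nonzero(k.sum(0)>255*3)[0];print(cols.min(),cols.max())
for u,v,z in[(cols.min(),48,.015),(cols.max(),48,.015),(260,51.5,.012),(384,51.5,.012),(260,44,.018),(384,44,.018)]:
    print(u,v,R.T@(wray(u,v,z,p,R)-p))
# predicted sill centre from bay estimate
b=np.array([.71,-.0485,.015]);c,s=np.cos(.1),np.sin(.1);print("pred",R.T@(b+[-.0625*c,-.0625*s,0]-p))
E
```

```text
252 45 50
310 43 49
368 45 50
88 392
88 48 [ 0.1616 -0.1928  0.1199]
392 48 [0.1414 0.0505 0.1199]
260 51.5 [ 0.139  -0.0453  0.1229]
384 51.5 [0.139  0.0451 0.1229]
260 44 [ 0.1434 -0.0443  0.1169]
384 44 [0.1434 0.0441 0.1169]
pred [ 0.1403 -0.0001  0.1199]
```

>>> arm_command(
  deltas=[
    [-1,[0,0,0.01],0],
    [-1,[0,0,0.019],0],
    [-1,[0.006,0,0.019],0],
    [-1,[0.02,0,0.019],0],
    [-1,[0.036,0,0.019],0],
    [-1,[0.052,0,0.019],0],
    [-1,[0.068,0,0.019],0],
    [-1,[0.08,0,0.019],0],
    [-1,[0.09,0,0.019],0],
    [-1,[0.09,0,0.019],0],
  ],
)

```text
time_s: 17.52
eef_pos: [0.5984, -0.0594, 0.116]
orientation: [[0.995, 0.1, -0.0], [0.1, -0.995, 0.0], [-0.0, -0.0, -1.0]]
wrist_force: [-0.7, -0.5, -1.8]
opening: 0.127
grasp_force: 50.0
```

>>> arm_command(
  deltas=[
    [-1,[0.007,0,0],0],
    [-1,[0.015,0,0],0],
    [-1,[0.023,0,0],0],
    [-1,[0.029,0,0],0],
    [-1,[0.031,0,0],0],
    [-1,[0.031,0,0],0],
  ],
)

```text
time_s: 18.27
eef_pos: [0.6288, -0.0564, 0.116]
orientation: [[0.995, 0.099, -0.0], [0.099, -0.995, 0.0], [-0.0, -0.0, -1.0]]
wrist_force: [0.7, -0.7, -1.3]
opening: 0.132
grasp_force: 50.0
```

>>> arm_command(
  deltas=[
    [-1,[0,0,0.002],0],
    [-1,[0,0,0.004],0],
    [-1,[0,0,0.004],0],
  ],
)

```text
time_s: 18.65
eef_pos: [0.6285, -0.0564, 0.1118]
orientation: [[0.995, 0.099, -0.001], [0.099, -0.995, 0.0], [-0.001, -0.0, -1.0]]
wrist_force: [0.1, 0.1, -1.0]
opening: 0.133
grasp_force: 50.0
```

>>> arm_command(
  deltas=[
    [-1,[0,0,0.001],0],
    [-1,[0,0,0.001],0],
  ],
)

```text
time_s: 18.9
eef_pos: [0.6287, -0.0564, 0.1111]
orientation: [[0.995, 0.099, -0.0], [0.099, -0.995, 0.0], [-0.0, -0.0, -1.0]]
wrist_force: [0.2, 0.5, -1.9]
opening: 0.125
grasp_force: 50.0
```

>>> arm_command(
  deltas=[
    [-1,[0,0,0],0],
    [-1,[0,0,0],0],
    [-1,[0,0,0],0],
    [-1,[0,0,0],0],
  ],
  squeeze=3,
)

```text
time_s: 19.4
eef_pos: [0.6288, -0.0564, 0.1112]
orientation: [[0.995, 0.099, 0.0], [0.099, -0.995, -0.0], [0.0, 0.0, -1.0]]
wrist_force: [-0.0, 0.7, -1.1]
opening: 0.138
grasp_force: 3.0
```

Now I open the gripper to release, then look.

>>> arm_command(
  deltas=[
    [-0.6,[0,0,0],0],
    [-0.4,[0,0,0],0],
    [-0.2,[0,0,0],0],
    [0.2,[0,0,0],0],
    [0.5,[0,0,0],0],
    [0.5,[0,0,0],0],
    [0.5,[0,0,0],0],
    [0.5,[0,0,-0.01],0],
    [0.5,[0,0,-0.04],0],
    [0.5,[-0.03,0,-0.08],0],
    [0.5,[-0.08,0,-0.12],0],
    [0.5,[-0.1,0,-0.12],0],
  ],
)

```text
time_s: 20.9
eef_pos: [0.529, -0.0667, 0.2372]
orientation: [[0.995, 0.099, 0.009], [0.099, -0.995, -0.002], [0.009, 0.003, -1.0]]
wrist_force: [-0.5, 0.1, 0.3]
opening: 0.75
grasp_force: 0.0
```

>>> arm_command(
  deltas=[
    [0.5,[-0.05,0,0],0],
    [0.5,[-0.1,0,0],0],
    [0.5,[-0.1,0,0],0],
    [0.5,[-0.1,0,0],0],
    [0.5,[-0.1,0,0],0],
  ],
)

```text
time_s: 21.52
eef_pos: [0.4305, -0.0762, 0.2312]
orientation: [[0.995, 0.1, -0.0], [0.1, -0.995, 0.0], [-0.0, -0.0, -1.0]]
wrist_force: [-0.5, 0.0, 0.4]
opening: 0.746
grasp_force: 0.0
```

```bash
python3 - <<'E'
from h import *
s=get_state();p,R=s["eef_pos"],s["orientation"];w=snapshot("wrist");print(p,R[:,0]);np.savez("w6.npz",p=p,R=R)
sc=snapshot("scene");sd=snapshot("side")
for n,i in(("w6",w),("sc6",sc),("sd6",sd)):cv2.imwrite(f"pics/{n}.png",i[:,:,::-1])
x,y=200,0
P=cv2.convertScaleAbs(cv2.resize(w[y:y+300,x:x+240,::-1],(480,600)),alpha=1.4)
for v in range(x,x+240,20):cv2.line(P,((v-x)*2,0),((v-x)*2,5),(0,0,255));cv2.putText(P,str(v),((v-x)*2,15),0,.33,(0,0,255))
for v in range(y,y+300,20):cv2.line(P,(0,(v-y)*2),(5,(v-y)*2),(0,0,255));cv2.putText(P,str(v),(6,(v-y)*2+4),0,.33,(0,0,255))
a=cv2.resize(sd[160:285,340:440,::-1],(320,400),interpolation=cv2.INTER_CUBIC);b=cv2.resize(sc[130:240,150:310,::-1],(320,200))
b=cv2.resize(sd[120:230,230:406,::-1],(320,200))
cv2.imwrite("pics/i.png",np.hstack([P,cv2.convertScaleAbs(np.vstack([a,b]),alpha=1.3)]))
E
```

```text
[ 0.4305 -0.0762  0.2312] [ 0.995   0.0997 -0.    ]
```

View pics/i.png

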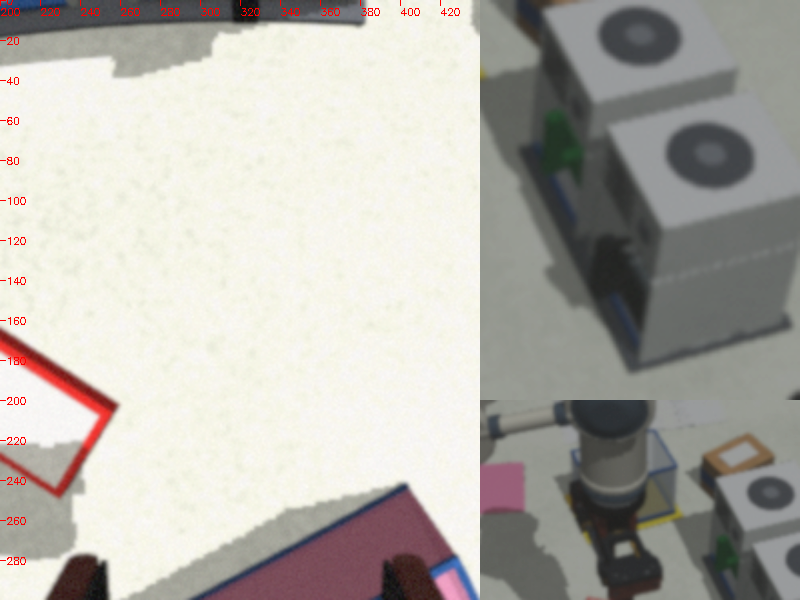

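The side view shows the black rack sitting in the empty unit just as the green one sits in its own, and the cover on the mat. I'll check the final position numerically from a better spot.

>>> arm_command(
  deltas=[
    [0.5,[0.03,0,0],0],
    [0.5,[0.07,0,0],0],
    [0.5,[0.09,0,0],0],
    [0.5,[0.09,0,0],0],
    [0.5,[0.09,0,0],0],
  ],
)

```text
time_s: 22.3
eef_pos: [0.519, -0.0673, 0.2309]
orientation: [[0.995, 0.099, -0.001], [0.099, -0.995, 0.0], [-0.001, -0.0, -1.0]]
wrist_force: [-0.1, 0.2, 0.2]
opening: 0.752
grasp_force: 0.0
```

```bash
python3 - <<'E'
from h import *
s=get_state();p,R=s["eef_pos"],s["orientation"];w=snapshot("wrist");print(p,R[:,0]);np.savez("w7.npz",p=p,R=R);cv2.imwrite("pics/w7.png",w[:,:,::-1])
h=cv2.cvtColor(w[:,:,::-1].copy(),cv2.COLOR_BGR2HSV);blue=cv2.inRange(h,(100,130,40),(125,255,255))>0;dark=h[:,:,2]<55
for r in range(0,180,4):print(r,"".join("b" if blue[r,c] else "#" if dark[r,c] else "+" if h[r,c,2]<110 else "." for c in range(230,420,3)))
E
```

```text
[ 0.519  -0.0673  0.2309] [ 0.995   0.0995 -0.0009]
0 ................................................................
4 ................................................................
8 ................................................................
12 ................................................................
16 ................................................................
20 ................................................................
24 ................................................................
28 ................................................................
32 ................................................................
36 ................................................................
40 ................................................................
44 ....++++++++++++++++++++++++++++++++++++++++++++++++++++++++....
48 +++++++++++++######################++++++++++++++++++++++++++++.
52 ++++++###+++#+#####################++++++++++++++++++++++++++...
56 ++++++++##++#######################++++++++##########+++++++....
60 +++++++++###################
[... 1328 characters left out ...]
..........
140 ................................................................
144 ................................................................
148 ................................................................
152 ................................................................
156 ................................................................
160 ................................................................
164 ................................................................
168 ................................................................
172 ................................................................
176 ................................................................
```

```bash
python3 - <<'E'
from h import *
q=np.load("w7.npz");p,R=q["p"],q["R"]
b=np.array([.71,-.0485,0]);c,s=np.cos(.1),np.sin(.1);B=np.array([[c,-s,0],[s,c,0],[0,0,1]])
w=cv2.imread("pics/w7.png");h=cv2.cvtColor(w,cv2.COLOR_BGR2HSV);d=h[:,:,2]<55;k=cv2.inRange(h,(100,130,40),(125,255,255))
col=np.nonzero(k[:,290])[0];print("sill rows",col[(col<120)])
r=np.nonzero(k[80])[0];print("sill cols",r[(r>240)].min(),r[r<420].max())
for row in(90,94,98,100,102):
    x=np.nonzero(d[row,290:350])[0]+290;print(row,x.min() if len(x) else 0,x.max() if len(x) else 0)
f=lambda u,v,z:B.T@(wray(u,v,z,p,R)-b)
print("post near",f(324,102,.107),"sill",f(269,80,.016),f(374,80,.016),"basket front bottom",f(310,72.5,.014),"top edge L/R",f(284,62,.057),f(363,62,.057))
E
```

```text
sill rows [78 79 80 81]
sill cols 269 374
90 298 330
94 315 329
98 317 328
100 317 328
102 0 0
post near [-0.0923 -0.001   0.107 ] sill [-0.0618  0.0518  0.016 ] [-0.062 -0.05   0.016] basket front bottom [-0.055  0.012  0.014] top edge L/R [-0.052  0.033  0.057] [-0.052  -0.0348  0.057 ]
```

```bash
python3 -c "
from cell import *
print(get_state()['time_s']);print(sign_off())"
```

```text
22.35
the job is handed in; nothing more can be done
None
```

I handed the job in at 22.4 s of the 61 s allowed: the cover stands on the yellow mat and the black rack stands in the empty unit behind the sill with its post at the front, about 8 mm forward of centre by my final camera measurement; the judge's verdict was not shown.

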